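# Find the loose mount bolt, flag it and hold its cap open

## Robot

A 6-joint arm with a two-finger parallel gripper is mounted at the origin on the work surface. World frame = base frame: x ahead of the robot, y to its left, z up, the work surface at z = 0. Lengths are in mm, angles in rad, forces in N, time in s.
With the tool pointing down it reaches from about 300 to 775 mm from the base axis. Payload 14.6 kg.
Tool frame: the origin (TCP) lies where the fingers leave the gripper's body, on its centre line; the fingertips stand robot.tip_extent ahead of it and the grasp point (between the pads) lies 78 mm ahead of it (robot.tip_extent is the distance from the TCP to the fingertips, in mm); x points along the fingers, z is the direction in which the jaws open and shut, and the axes are right-handed (so a half turn about x gives the same grasp; the last joint's range is limited). The gripper opens to 94 mm and grips with 3 to 60 N. Pads are 16 mm wide; open, the fingers measure 119 mm over their backs; the gripper's body (75 mm by 177 mm) begins 78 mm behind the grasp point.
Start: joints at [-1.371, 0.3, 1.521, -0, 1.321, -0.067], TCP at [144.999, -530.533, 302.646] pointing down, gripper open.
Joint ranges: [-3.03, 3.03], [-0.79, 2.21], [0.23, 2.52], [-1.04, 4.18], [0, 3.07], [-2.55, 2.55]. Speed limits (rad/s): [2.22, 2.22, 2.57, 3.14, 3.14, 3.14].

## Interface

Orientations are given as a unit quaternion [x, y, z, w].
In Python, from plant import robot gives the robot as it stands. The module is installed in compiled form; this text tells all that it offers.
- The arm moves only by the shell command python3 -m pendant 'ROWS'. ROWS is JSON, one flat list of numbers, 7 for each row, row after row: the turn, a rotation vector about the tool's x, y, z in degrees, then the shift along the tool's x, y, z in m, then the opening, from -1 (shut) to 1 (fully open). In form: [rx, ry, rz, dx, dy, dz, hand, rx, ry, rz, dx, dy, dz, hand, ...]. A call has 1 to 20 rows; each row is the pose to reach, as a shift and turn from the pose measured when the call began, along the tool's axes at that moment; what a row does not reach only later rows make up. A row lasts 1/12 s, in which the tool goes at most 41.7 mm and 7.16 degrees, less where a joint would pass 70% of its speed; a pose out of reach is approached as far as the arm can. A call with a gripper value outside its range is refused whole. The fingers move at their own pace and stop on an object; the grip force is fixed at half the most. Time passes only in rows, so rows that repeat a pose let the fingers close. It gives the time, the measured TCP pose, the force and the opening at its end, in the units of the state.
- robot.observe(): the state, without advancing time (a new reading comes with each control period).
- robot.grab_frame(name): name is "side" or "top"; returns the picture (384x512x3 uint8, red, green, blue); there is no depth.
- robot.get_calibration(name): a dict with "fov_y" (degrees; the focal length in pixels is half the picture's height over the tangent of half this angle, whatever the lens; pixels are square), "cx", "cy" (the principal point, pixels), "view" (4x4, takes a point from world to camera coordinates). Camera axes: x right, y down, z forward; pixel columns grow to the right and rows downward; lengths in mm; the calibration is good to about 2 mm. A picture is of the moment at which its call begins. get_calibration takes no time and is no camera call.
- robot.job_done(): hands the job in, once; it reports no verdict.
The state is a dict: "time": time; "joint_pos": joint angles; "joint_vel": joint speeds; "tau": joint torques, N m; "ee_pos": TCP position; "ee_rot": TCP orientation; "ft_force": force on the tool from outside, world axes, zero at the start; "ft_torque": the same for the moment, N m; "width": finger opening in mm.
Only numpy, scipy, OpenCV 4.12 (cv2) and the standard library are available. Lean on these libraries where they do the work, as an engineer would, in place of code of your own. Each camera call takes 0.05 s, during which the arm holds its last target.

## Task

One of the three vibration mounts under a microscope stage has a loose bolt: tap the bolts lightly to find the one that sinks. Take the spring clamp off its stand and clip it fully down over the upright ear of that mount to mark it, then lift that mount's hinged cap by its tab to about 60 degrees and finish still holding it open there, so that a colleague can reach the lock screw. Leave the other two caps shut and do not disturb the dish, the jar or the mouse.

Things in the scene. Friction and masses are not known exactly. Their poses are not given: they have to be found in the camera images.
- mount_a: Vibration mount, the one furthest to the robot's right: a fixed aluminium block 110 (x) x 70 (y) x 40 mm high. Origin at the centre of its underside, z up, x running from its ear (at -x, on the robot's side) past the bolt to the cap's hinge (at +x). The three mounts are alike.
- ear_a (a point): Top centre of the upright ear of mount_a, 80 mm from the mount's origin along its -x, 55 mm above the bench; axes as the mount's. The ear is a steel plate 6 mm thick (x), 40 mm wide (y), standing 47 mm out of an 8 mm foot; 22 mm are clear between it and the block.
- head_a (a point): Top centre of the bolt head of mount_a, 30 mm from the mount's origin along its -x; the head is 20 mm across, 8 mm high, its top 56 mm above the bench at the start.
- bolt_a (a joint): How far the bolt of mount_a has sunk, m: 0 at the start for all. A loose bolt sinks 7 mm under a push of about 2 N and stays down; a tight bolt gives less than 1.5 mm. Exactly one of the three is loose, not always the same, and it cannot be seen before tapping.
- cap_a (a joint): Opening of the cap of mount_a, rad: 0 shut (lying flat), grows as its free edge rises, up to 1.7. A light spring always pulls it shut (about 1 N at the tab).
- tab_a (a point): Centre of the pull tab on the cap of mount_a: a short roller 14 mm across and 12 mm long, lying along y on a 6 mm neck, its centre 15 mm above the cap's plate (60.5 mm above the bench when shut), 48 mm from the hinge. The cap: a grey plate 56 (x) x 54 (y) x 5 mm, hinged along y at its +x edge, 50 mm from the mount's origin along its +x, 43 mm above the bench.
- mount_b: Vibration mount, the middle one: a fixed aluminium block 110 (x) x 70 (y) x 40 mm high. Origin at the centre of its underside, z up, x running from its ear (at -x, on the robot's side) past the bolt to the cap's hinge (at +x). The three mounts are alike.
- ear_b (a point): Top centre of the upright ear of mount_b, 80 mm from the mount's origin along its -x, 55 mm above the bench; axes as the mount's. The ear is a steel plate 6 mm thick (x), 40 mm wide (y), standing 47 mm out of an 8 mm foot; 22 mm are clear between it and the block.
- head_b (a point): Top centre of the bolt head of mount_b, 30 mm from the mount's origin along its -x; the head is 20 mm across, 8 mm high, its top 56 mm above the bench at the start.
- bolt_b (a joint): How far the bolt of mount_b has sunk, m: 0 at the start for all. A loose bolt sinks 7 mm under a push of about 2 N and stays down; a tight bolt gives less than 1.5 mm. Exactly one of the three is loose, not always the same, and it cannot be seen before tapping.
- cap_b (a joint): Opening of the cap of mount_b, rad: 0 shut (lying flat), grows as its free edge rises, up to 1.7. A light spring always pulls it shut (about 1 N at the tab).
- tab_b (a point): Centre of the pull tab on the cap of mount_b: a short roller 14 mm across and 12 mm long, lying along y on a 6 mm neck, its centre 15 mm above the cap's plate (60.5 mm above the bench when shut), 48 mm from the hinge. The cap: a grey plate 56 (x) x 54 (y) x 5 mm, hinged along y at its +x edge, 50 mm from the mount's origin along its +x, 43 mm above the bench.
- mount_c: Vibration mount, the one on the robot's left, nearest the clamp's stand: a fixed aluminium block 110 (x) x 70 (y) x 40 mm high. Origin at the centre of its underside, z up, x running from its ear (at -x, on the robot's side) past the bolt to the cap's hinge (at +x). The three mounts are alike.
- ear_c (a point): Top centre of the upright ear of mount_c, 80 mm from the mount's origin along its -x, 55 mm above the bench; axes as the mount's. The ear is a steel plate 6 mm thick (x), 40 mm wide (y), standing 47 mm out of an 8 mm foot; 22 mm are clear between it and the block.
- head_c (a point): Top centre of the bolt head of mount_c, 30 mm from the mount's origin along its -x; the head is 20 mm across, 8 mm high, its top 56 mm above the bench at the start.
- bolt_c (a joint): How far the bolt of mount_c has sunk, m: 0 at the start for all. A loose bolt sinks 7 mm under a push of about 2 N and stays down; a tight bolt gives less than 1.5 mm. Exactly one of the three is loose, not always the same, and it cannot be seen before tapping.
- cap_c (a joint): Opening of the cap of mount_c, rad: 0 shut (lying flat), grows as its free edge rises, up to 1.7. A light spring always pulls it shut (about 1 N at the tab).
- tab_c (a point): Centre of the pull tab on the cap of mount_c: a short roller 14 mm across and 12 mm long, lying along y on a 6 mm neck, its centre 15 mm above the cap's plate (60.5 mm above the bench when shut), 48 mm from the hinge. The cap: a grey plate 56 (x) x 54 (y) x 5 mm, hinged along y at its +x edge, 50 mm from the mount's origin along its +x, 43 mm above the bench.
- clamp: Sprung steel clamp like a clothes peg, 22 mm wide (y), 65 g, parked upright on a fin, handles up. Origin at its pivot; x across the jaws, z up. Handles rise 36 mm above the pivot, splayed to 33 mm over their outsides at the top (along x). Jaws reach 28 mm below the pivot. Fully home, its barrel (radius 4 mm) rests on the top of the fin or ear, the pivot 4 mm above that top.
- jaw (a joint): Opening of the clamp, rad: 0 when clipped on the fin or an ear (jaws parallel, 6 mm apart), -0.2 shut on nothing, 0.5 with the handles squeezed fully together: they then stand parallel, about 15 mm over all, and the jaws gape about 20 mm at the mouth. Full squeeze takes about 10 N; its spring shuts it when let go.
- fin (a point): Top centre of the fin of the clamp's stand, 55 mm above the bench; a fixed grey base 90 x 80 x 12 mm with an upright steel fin 6 mm thick (x) and 40 mm wide (y), on the robot's left.
- dish: Bystander: glass culture dish, a flat disc 90 mm across and 14 mm high; origin at the centre of its underside.
- jar: Bystander: small amber jar, 48 mm across and 60 mm high; origin at the centre of its underside.
- mouse: Bystander: black computer mouse, about 100 x 60 x 29 mm; origin at the centre of its underside.

How it is judged:
By the outcome, as a careful person would: the job done as asked, in the order asked, and still so for the second after the job is handed in, while the arm keeps its last pose, push and grip.
It also fails if it takes over 72 s, if anything falls off the work surface, if the arm or the gripper's body presses on something with over 40 N, if the wrist force passes 120 N, or if a joint passes its speed limit or range.

## Working session

There is one attempt and no reset: what is moved stays moved. The work goes in short steps, Python scripts to look and compute and a shell command to move; the robot and the scene stay as the last step left them, time stands still between calls to the robot, and variables do not carry over. Pictures are saved under pics/ and viewed, and the job is handed in when it is done.

```bash
mkdir -p pics; ls; python3 - <<'E'
from plant import robot
import cv2
s=robot.observe()
for k,v in s.items(): print(k,v)
print(robot.tip_extent)
for n in("side","top"):
    cv2.imwrite(f"pics/{n}0.png",robot.grab_frame(n)[:,:,::-1]); c=robot.get_calibration(n); print(n,c)
E
```

```text
pics
time 0.0
joint_pos [-1.37060730e+00  3.00437162e-01  1.52158942e+00 -3.00951141e-05
  1.32069954e+00 -6.66116659e-02]
joint_vel [ 2.47312771e-04 -1.22797476e-03 -8.07240638e-04  3.44559783e-04
 -1.67720903e-03  1.59860644e-05]
tau [-1.91110121e-03 -5.31809235e+01 -3.52733588e+01  7.07719359e-02
  2.44157261e-02 -8.48927789e-05]
ee_pos [ 144.96059463 -530.39079737  302.10135669]
ee_rot [ 0.42930906  0.56237015 -0.42879693  0.56175328]
ft_force [-0.29936776 -0.12775605  0.32533611]
ft_torque [ 0.03059442  0.06075503 -0.02724104]
width 93.8260837701321
97.19999999999999
side {'fov_y': 51.59251321745092, 'cx': 258.44448153261465, 'cy': 189.58343598198238, 'view': array([[-9.13382890e-01, -4.07086985e-01, -3.44701691e-03,
         5.15090969e+02],
       [-2.98199206e-01,  6.74787187e-01, -6.75084799e-01,
         2.69808178e+02],
       [ 2.77144239e-01, -6.15583008e-01, -7.37732087e-01,
         9.72059458e+02],
       [ 0.00000000e+00,  0.00000000e+00,  0.00000000e+00,
         1.00000000e+00]])}
top {'fov_y': 48.085995011538486, 'cx': 257.5931879460619, 'cy': 188.24626279948825, 'view': array([[-2.06245530e-02, -9.99680490e-01,  1.46131709e-02,
        -7.23780738e+01],
       [-9.94446497e-01,  1.90034264e-02, -1.03513454e-01,
         5.90153969e+02],
       [ 1.03202680e-01, -1.66669354e-02, -9.94520699e-01,
         1.31177324e+03],
       [ 0.00000000e+00,  0.00000000e+00,  0.00000000e+00,
         1.00000000e+00]])}
```

View pics/side0.png

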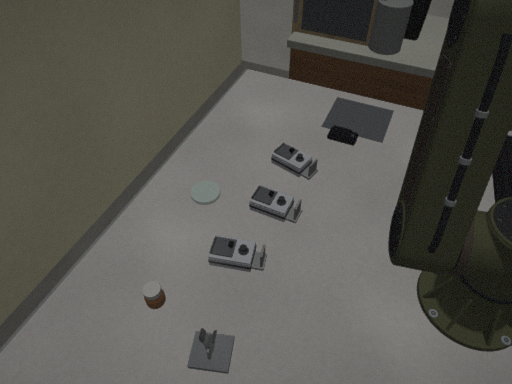

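View pics/top0.png

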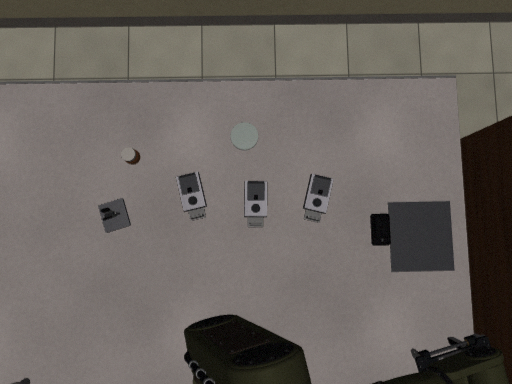

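The top view shows mounts a (318,194), b (256,198), c (191,192) and the clamp on its stand (113,214); the jar is at (130,156), the dish (245,136) and the mouse (380,229). The side view shows the same things, with the clamp at (208,340). I'll enlarge both.

```bash
python3 - <<'E'
import cv2,numpy as np
t=cv2.imread('pics/top0.png'); s=cv2.imread('pics/side0.png')
def g(im,x0,y0,x1,y1,k,n):
    c=cv2.resize(im[y0:y1,x0:x1],None,fx=k,fy=k,interpolation=cv2.INTER_CUBIC)
    c=np.clip(c*1.5,0,255).astype(np.uint8)
    for x in range((x0//10+1)*10,x1,10): cv2.putText(c,str(x),((x-x0)*k,8),0,.3,(0,255,255)); cv2.line(c,((x-x0)*k,10),((x-x0)*k,14),(0,255,255))
    for y in range((y0//10+1)*10,y1,10): cv2.putText(c,str(y),(0,(y-y0)*k),0,.3,(0,255,255))
    cv2.imwrite(n,c)
g(t,170,165,345,235,4,'pics/t1.png')
g(t,90,140,150,240,6,'pics/t2.png')
g(s,190,135,330,275,4,'pics/s1.png')
g(s,180,320,245,375,8,'pics/s2.png')
E
```

```text
(no output)
```

View pics/t1.png

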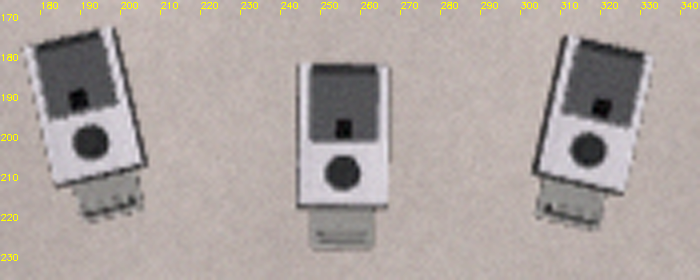

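View pics/t2.png

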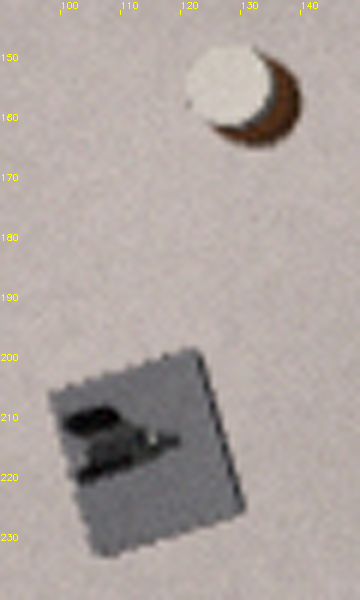

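View pics/s1.png

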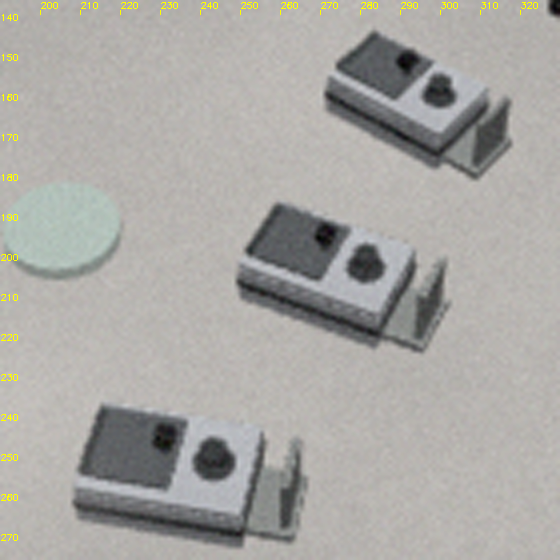

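View pics/s2.png

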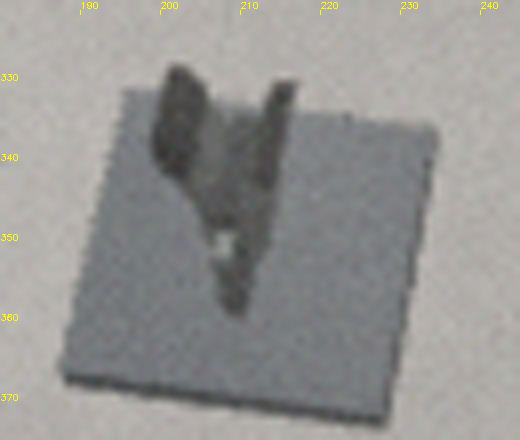

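```bash
cat > h.py <<'E'
import numpy as np,cv2
from plant import robot
C={n:robot.get_calibration(n) for n in("side","top")}
def K(n):
    c=C[n];f=192/np.tan(np.radians(c['fov_y']/2));return f,c['cx'],c['cy']
def ray(n,p):
    f,cx,cy=K(n);V=C[n]['view'];R=V[:3,:3];o=-R.T@V[:3,3]
    d=R.T@np.array([(p[0]-cx)/f,(p[1]-cy)/f,1.]);return o,d/np.linalg.norm(d)
def onz(n,p,z):
    o,d=ray(n,p);return o+d*(z-o[2])/d[2]
def tri(ps,pt):
    o1,d1=ray("side",ps);o2,d2=ray("top",pt)
    A=np.stack([d1,-d2],1);t=np.linalg.lstsq(A,o2-o1,rcond=None)[0]
    a=o1+t[0]*d1;b=o2+t[1]*d2;return (a+b)/2,np.linalg.norm(a-b)
def proj(n,P):
    f,cx,cy=K(n);V=C[n]['view'];q=V[:3,:3]@np.asarray(P,float)+V[:3,3];return np.array([cx+f*q[0]/q[2],cy+f*q[1]/q[2]])
def dark(g,c,r,th):
    x,y=c;x0,y0=int(x-r),int(y-r);w=g[y0:y0+2*r+1,x0:x0+2*r+1].astype(float)
    m=np.clip(th-w,0,None);yy,xx=np.mgrid[y0:y0+2*r+1,x0:x0+2*r+1]
    # keep component nearest seed
    n,l=cv2.connectedComponents((m>0).astype(np.uint8));k=l[r,r]
    m=m*(l==k) if k else m
    return np.array([(m*xx).sum(),(m*yy).sum()])/m.sum(),int((m>0).sum())
E
python3 - <<'E'
from h import *
np.set_printoptions(precision=1,suppress=True)
T=cv2.imread('pics/top0.png');S=cv2.imread('pics/side0.png')
gt=cv2.cvtColor(T,6);gs=cv2.cvtColor(S,6)
print(ray('top',(0,0))[0],ray('side',(0,0))[0])
tabs={'a':((318,192),(289.5,150)),'b':((254,197),(270,193.5)),'c':((188,190),(230,243.5))}
heads={'a':((314,203),(297,157)),'b':((253,209),(279,200)),'c':((191,201),(241,249))}
print(gt[165:235].max(), gt[180:186,300:330])
for k in 'abc':
    for nm,dd,r in(('tab',tabs,4),('head',heads,6)):
        pt,n1=dark(gt,np.round(dd[k][0]),r,60);ps,n2=dark(gs,np.round(dd[k][1]),r,60)
        P,e=tri(ps,pt);print(k,nm,pt,ps,n1,n2,P,e)
hsv=cv2.cvtColor(T,40)
m=((gt>125)&(hsv[...,1]<40)).astype(np.uint8)
print(gt[150,200],T[150,200],T[205,320],T[190,240])
E
```

```text
[ 450.   -61.7 1366.7] [281.5 626.  901. ]
148 [[120 122 121 120 124 120 124 120 124  46  68 135 133  76  56  54  56  48
   55  53  57  59  53  58  56  55  53  56  51  49]
 [122 122 119 120 122 123 128 122 114  35  96 137 126  72  56  55  57  55
   56  58  52  57  55  57  56  59  54  57  55  51]
 [122 122 123 122 123 125 121 123  89  35 125 136  94  63  59  53  51  52
   57  57  56  55  59  52  53  55  54  54  53  57]
 [123 122 122 119 122 124 121 122  72  39 133 137  77  57  53  51  58  56
   50  52  55  55  55  56  57  56  56  56  50  56]
 [120 125 120 124 121 121 125 122  42  65 134 135  65  56  54  53  57  56
   55  55  58  58  56  53  58  54  57  53  55  55]
 [124 124 118 118 119 120 125 118  45 105 134 127  56  55  54  57  55  56
   56  54  54  55  56  59  55  53  56  54  56  61]]
a tab [319.6 191.3] [291.2 150.1] 56 35 [ 572.5 -273.5   58.2] 0.6880690939789021
a head [316.7 202. ] [299.2 157.6] 54 42 [ 541.  -265.1   44.9] 0.27481141205890774
b tab [255.2 196.6] [270.9 193.5] 60 46 [559.6 -75.9  60.3] 1.336159908005047
b head [255.4 207.6] [280.9 200.7] 53 57 [527.6 -75.9  43.7] 0.06161039749780857
c tab [188.8 189.3] [230.7 244. ] 63 48 [585.8 125.6  61.4] 1.2194356626797442
c head [192.5 200.1] [243.1 249.7] 54 74 [554.7 117.2  42.8] 0.1637645497081798
127 [123 125 134] [78 73 77] [114 118 123]
```

```bash
python3 - <<'E'
from h import *
np.set_printoptions(precision=1,suppress=True,linewidth=200)
T=cv2.imread('pics/top0.png');S=cv2.imread('pics/side0.png')
gt=cv2.cvtColor(T,6);gs=cv2.cvtColor(S,6)
print(gt[190:204,250:262]);print(gs[186:208,264:290]);print(T[198,262],T[150,300],T[213,256])
# block outline: bright bluish-white + interior
d=T.astype(int); chroma=d[...,2]-d[...,0]
m=((chroma<4)&(gt>95)).astype(np.uint8)
for k,(x,y) in {'a':(318,194),'b':(255,198),'c':(190,192)}.items():
    w=np.zeros_like(m);w[y-27:y+21,x-24:x+24]=m[y-27:y+21,x-24:x+24]
    pts=cv2.findNonZero(w);n,l,st,_=cv2.connectedComponentsWithStats(w)
    i=1+st[1:,4].argmax();pts=cv2.findNonZero((l==i).astype(np.uint8))
    r=cv2.minAreaRect(pts);b=cv2.boxPoints(r)
    W=np.array([onz('top',p,40) for p in b])
    print(k,st[i],r,'\n',W[:,:2], np.linalg.norm(W-np.roll(W,1,0),axis=1),W.mean(0))
E
```

```text
[[ 55  56  57  56  57  56  57  57  55  56  55  58]
 [ 59  57  57  58  59  59  55  57  57  56  54  58]
 [ 56  56  54  57  53  54  55  57  57  55  57  56]
 [ 58  56  55  56  59  59  57  55  59  55  55  56]
 [ 53  57  54  56  49  47  46  49  55  59  56  55]
 [ 61  55  56  56  20  12  15  21  54  53  56  57]
 [ 55  56  54  57  20   9  16  15  56  58  57  55]
 [ 57  56  60  51  16  14   6  17  55  56  56  54]
 [ 58  59  57  47   7  16   4  17  53  53  51  58]
 [ 60  57  57  58  31  28  32  35  59  60  59  59]
 [ 87  86  85  84  88  89  91  89  87  90  95  95]
 [136 135 135 137 136 137 137 139 137 137 141 136]
 [134 137 135 136 138 136 139 140 134 138 138 134]
 [137 135 137 126 119 119 119 121 129 134 136 138]]
[[116 115 121 126 119 121 122 121 122 121 121 126 120 120 123 122 120 118 122 122 120 123 127 122 122 125]
 [ 86 105 104 113 116 123 120 122 126 122 121 121 122 121 125 122 124 123 123 120 123 121 120 124 123 120]
 [ 57  72  73  85 116 122 121 112 122 120 122 121 121 122 123 121 123 122 121 121 121 124 122 124 121 120]
 [ 63  59  64  64  75  83  93 114 120 121 123 123 123 124 123 12
[... 1966 characters left out ...]
9]]
[57 55 55] [118 121 128] [140 133 138]
a [305 174  28  39 356] ((318.58941650390625, 192.90667724609375), (22.206432342529297, 34.83883285522461), 12.804265975952148) 
 [[ 525.3 -225.8]
 [ 630.8 -253.3]
 [ 614.1 -320.3]
 [ 508.8 -292.3]] [ 68.5 109.   69.1 108.9] [ 569.8 -272.9   40. ]
b [245 181  22  35 352] ((255.5, 198.0), (34.0, 21.0), 90.0) 
 [[ 611.   -45.3]
 [ 609.8 -110.5]
 [ 504.3 -108.1]
 [ 505.6  -43.5]] [105.4  65.2 105.5  64.7] [557.7 -76.9  40. ]
c [176 172  29  39 362] ((190.26467895507812, 190.94119262695312), (34.92580795288086, 22.45230484008789), 77.47119140625) 
 [[629.7 169.7]
 [643.7 101.8]
 [537.2  79.2]
 [523.5 146.6]] [108.7  69.3 108.9  68.8] [583.5 124.3  40. ]
```

```bash
python3 - <<'E'
from h import *
np.set_printoptions(precision=1,suppress=True,linewidth=200)
T=cv2.imread('pics/top0.png');S=cv2.imread('pics/side0.png')
gt=cv2.cvtColor(T,6);gs=cv2.cvtColor(S,6)
M={'a':(569.8,-272.9,-14.7),'b':(557.7,-76.9,-1.),'c':(583.5,124.3,12.1)}
for k,(x,y,w) in M.items():
    w=np.radians(w);u=np.array([np.cos(w),np.sin(w)]);
    L=lambda a,z:np.array([x+a*u[0],y+a*u[1],z])
    tb,hd,er=L(2,60.5),L(-30,56),L(-80,55)
    pt,n=dark(gt,np.round(proj('top',tb)).astype(int),4,42);ps,n2=dark(gs,np.round(proj('side',tb)).astype(int),5,45)
    P,e=tri(ps,pt);print(k,'tab model',tb,'tri',P,e,n,n2)
    ph,n=dark(gt,np.round(proj('top',hd)).astype(int),6,100);
    print('  head model',hd,'top@56',onz('top',ph,52),'headpx side',proj('side',hd),n)
    print('  ear model',er,proj('top',er),proj('side',er))
# stand
d=T.astype(int);print(T[228,115],T[205,120],T[190,115],T[210,105])
m=((gt<110)).astype(np.uint8);w=np.zeros_like(m);w[190:242,88:140]=m[190:242,88:140]
n,l,st,_=cv2.connectedComponentsWithStats(w);i=1+st[1:,4].argmax();pts=cv2.findNonZero((l==i).astype(np.uint8))
r=cv2.minAreaRect(pts);b=cv2.boxPoints(r);W=np.array([onz('top',p,12) for p in b]);print(r,W,np.linalg.norm(W-np.roll(W,1,0),axis=1),W.mean(0))
gs_=cv2.cvtColor(S,6);m=((gs_<105)).astype(np.uint8);w=np.zeros_like(m);w[325:378,180:240]=m[325:378,180:240]
print(gt[204:224,98:124]);print(gs[324:364,194:222])
E
```

```text
a tab model [ 571.7 -273.4   60.5] tri [ 572.3 -274.2   58. ] 0.479177018521872 22 26
  head model [ 540.8 -265.3   56. ] top@56 [ 540.4 -264.    52. ] headpx side [299.6 155. ] 69
  ear model [ 492.4 -252.6   55. ] [313.6 217.8] [313.  162.1]
b tab model [559.7 -76.9  60.5] tri [559.4 -76.7  59.9] 0.35877730752540593 20 26
  head model [527.7 -76.4  56. ] top@56 [526.8 -75.5  52. ] headpx side [281.1 197.7] 66
  ear model [477.7 -75.5  55. ] [255.6 223.8] [297.5 203.6]
c tab model [585.5 124.7  60.5] tri [586.  124.8  60. ] 0.7805720995984144 23 33
  head model [554.2 118.   56. ] top@56 [553.8 116.5  52. ] headpx side [243.  247.1] 69
  ear model [505.3 107.5  55. ] [195.2 215.9] [262.2 250.7]
[74 71 73] [73 72 73] [118 120 128] [9 9 9]
((113.96227264404297, 214.867919921875), (30.21932029724121, 27.472108840942383), 74.05460357666016) [[550.2 421.4  12. ]
 [572.4 339.3  12. ]
 [480.8 312.4  12. ]
 [459.  394.1  12. ]] [95.2 85.1 95.5 84.6] [515.6 366.8  12. ]
[[115 115 113  72  82  85  77  71  71  72  72  70  74  74  70  73  70  72  72  74  77  75  73  71  73  74]
 [ 87  86  73  7
[... 1509 characters left out ...]
20  20  33  49  47  72  72  76  71  70  69  75  68  73  72  75  72  74  74  77]
 [121 114 118 117  90  38  44  44  70  72  72  73  72  72  70  71  73  71  71  71  70  72  74  75  79  74]
 [117 120 119 120 103  70  70  69  72  69  73  69  72  75  72  73  73  71  71  68  74  70  74  73  74  74]
 [116 117 119 116  87  71  70  73  73  73  71  69  72  67  74  70  70  71  72  72  76  75  75  74  75  74]
 [116 116 120 120  95  75  72  70  74  72  72  72  68  68  71  72  73  73  75  75  71  76  73  76  70  73]]
[[116 116 119 ... 118 116 119]
 [120 119 116 ... 117 122 118]
 [115 116 117 ... 118 114 117]
 ...
 [ 78  83  76 ...  80  84  82]
 [ 83  80  80 ...  81  79  84]
 [ 80  76  82 ...  80  82  81]]
```

```bash
python3 - <<'E'
from h import *
np.set_printoptions(precision=1,suppress=True,linewidth=200)
T=cv2.imread('pics/top0.png');S=cv2.imread('pics/side0.png')
w=np.radians(15.7);u=np.array([np.cos(w),np.sin(w),0]);v=np.array([-u[1],u[0],0])
out=[]
for im,n in((T,'top'),(S,'side')):
    k=12;x0,y0=(92,196) if n=='top' else (182,322)
    c=cv2.resize(im[y0:y0+48,x0:x0+60],None,fx=k,fy=k,interpolation=cv2.INTER_NEAREST);c=np.clip(c*1.8,0,255).astype(np.uint8)
    o=np.array([515.6,366.8,0])
    P=lambda a,b,z:tuple(np.round((proj(n,o+a*u+b*v+[0,0,z])-[x0,y0]+.5)*k).astype(int).tolist())
    for s in(1,-1):
        cv2.polylines(c,[np.array([P(s*16.5,-11,95),P(s*16.5,11,95),P(s*5,11,59),P(s*5,-11,59)])],True,(0,255,0))
    cv2.polylines(c,[np.array([P(0,-20,55),P(0,20,55),P(0,20,12),P(0,-20,12)])],True,(0,0,255))
    cv2.polylines(c,[np.array([P(45,-40,12),P(45,40,12),P(-45,40,12),P(-45,-40,12)])],True,(255,255,0))
    out.append(c)
cv2.imwrite('pics/ov.png',cv2.resize(np.vstack(out),None,fx=.52,fy=.52))
E
```

```text
(no output)
```

View pics/ov.png

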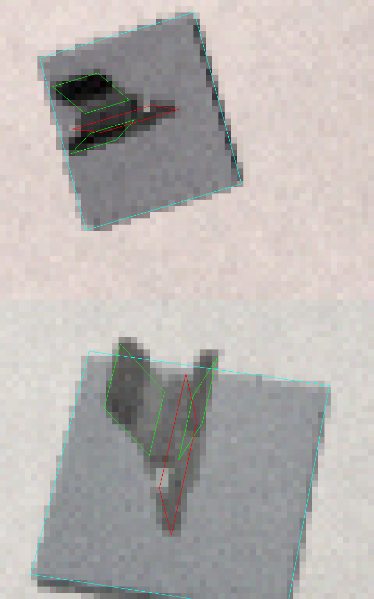

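```bash
cat >> h.py <<'E'
from scipy.spatial.transform import Rotation as Ro
M={'a':(569.8,-272.9,-14.7),'b':(557.7,-76.9,-1.),'c':(583.5,124.3,12.1),'f':(515.6,366.8,15.7)}
def loc(k,x,y,z):
    X,Y,w=M[k];w=np.radians(w);return np.array([X+x*np.cos(w)-y*np.sin(w),Y+x*np.sin(w)+y*np.cos(w),z])
def go(P,yaw,hand='H',pitch=0):
    """P tcp target mm; yaw of tool z in deg (mod 180), tool down. prints row"""
    s=robot.observe();R=Ro.from_quat(s['ee_rot']);best=None
    for a in(yaw,yaw+180):
        w=np.radians(a);z=np.array([np.cos(w),np.sin(w),0]);x=np.array([0,0,-1.]);y=np.cross(z,x)
        Rt=Ro.from_matrix(np.stack([x,y,z],1));rv=(R.inv()*Rt).as_rotvec(degrees=True)
        d=R.inv().apply(np.asarray(P)-s['ee_pos'])/1000
        j6=s['joint_pos'][5]
        print('yaw',a,'rot',np.round(rv,2),'shift',np.round(d,4),'rows',np.ceil(max(np.linalg.norm(d)/.0417,np.linalg.norm(rv)/7.16)),'j1',round(s['joint_pos'][0],2),'j6',round(j6,2))
def st():
    s=robot.observe();print('t',round(s['time'],2),'pos',np.round(s['ee_pos'],1),'tipz',round(s['ee_pos'][2]-97.2,1),'f',np.round(s['ft_force'],2),'w',round(s['width'],1));return s
E
python3 - <<'E'
from h import *
np.set_printoptions(precision=4,suppress=True)
s=st();print(Ro.from_quat(s['ee_rot']).as_matrix())
P=loc('a',-30,0,67+97.2);print(P);go(P,-14.7);go(P,75.3)
# triangulated handle top check: corner pixel estimates
print(tri((200.8,328.2),(103.3,207.6)))
E
```

```text
t 0.1 pos [ 145.  -530.4  302.2] tipz 205.0 f [ 0.16 -0.3   0.63] w 93.9
[[-0.0002  0.9646  0.2636]
 [ 0.001   0.2636 -0.9646]
 [-1.      0.0001 -0.001 ]]
[ 540.782  -265.2873  164.2   ]
yaw -14.7 rot [-60.02  -0.05  -0.03] shift [ 0.1381  0.4517 -0.1513] rows 12.0 j1 -1.37 j6 -0.07
yaw 165.3 rot [119.98  -0.04   0.06] shift [ 0.1381  0.4517 -0.1513] rows 17.0 j1 -1.37 j6 -0.07
yaw 75.3 rot [-150.02   -0.02   -0.08] shift [ 0.1381  0.4517 -0.1513] rows 21.0 j1 -1.37 j6 -0.07
yaw 255.3 rot [29.98 -0.06  0.01] shift [ 0.1381  0.4517 -0.1513] rows 12.0 j1 -1.37 j6 -0.07
(array([530.9908, 365.8522, 111.4968]), np.float64(2.871206721749298))
```

```bash
python3 -m pendant '[-60,0,0,0.130,0.4517,-0.1513,-1,-60,0,0,0.130,0.4517,-0.1513,-1,-60,0,0,0.130,0.4517,-0.1513,-1,-60,0,0,0.130,0.4517,-0.1513,-1,-60,0,0,0.130,0.4517,-0.1513,-1,-60,0,0,0.130,0.4517,-0.1513,-1,-60,0,0,0.130,0.4517,-0.1513,-1,-60,0,0,0.130,0.4517,-0.1513,-1,-60,0,0,0.130,0.4517,-0.1513,-1,-60,0,0,0.130,0.4517,-0.1513,-1,-60,0,0,0.130,0.4517,-0.1513,-1,-60,0,0,0.130,0.4517,-0.1513,-1,-60,0,0,0.130,0.4517,-0.1513,-1,-60,0,0,0.130,0.4517,-0.1513,-1,-60,0,0,0.130,0.4517,-0.1513,-1,-60,0,0,0.130,0.4517,-0.1513,-1]'; python3 -c "
from h import *
st();go(loc('a',-30,0,58+97.2),-14.7)"
```

```text
time: 1.43
ee_pos: [540.0, -266.1, 172.7]
ee_rot: [0.091, 0.701, -0.091, 0.701]
ft_force: [-0.6, 0.3, -0.6]
width: 0.5
t 1.43 pos [ 540.  -266.1  172.7] tipz 75.5 f [-0.62  0.28 -0.55] w 0.5
yaw -14.7 rot [-0.08 -0.01 -0.04] shift [0.0175 0.001  0.0005] rows 1.0 j1 -0.52 j6 -0.26
yaw 165.3 rot [ 1.7992e+02 -6.0000e-02  2.0000e-02] shift [0.0175 0.001  0.0005] rows 26.0 j1 -0.52 j6 -0.26
```

```bash
python3 -m pendant '[0,0,0,0.010,0.001,0,-1,0,0,0,0.017,0.001,0,-1,0,0,0,0.019,0.001,0,-1,0,0,0,0.020,0.001,0,-1,0,0,0,0.020,0.001,0,-1]'; python3 -m pendant '[0,0,0,0.0015,0,0,-1,0,0,0,0.0015,0,0,-1]';  python3 -m pendant '[0,0,0,0.0015,0,0,-1,0,0,0,0.0015,0,0,-1]'
```

```text
time: 1.85
ee_pos: [539.5, -265.6, 153.0]
ee_rot: [0.091, 0.702, -0.091, 0.701]
ft_force: [-6.7, 1.3, 10.9]
width: 0.7
time: 2.02
ee_pos: [539.5, -265.8, 152.9]
ee_rot: [0.092, 0.701, -0.091, 0.701]
ft_force: [-5.2, 5.8, 18.6]
width: 0.4
time: 2.18
ee_pos: [539.4, -265.8, 152.9]
ee_rot: [0.092, 0.701, -0.091, 0.701]
ft_force: [-6.9, 7.0, 19.8]
width: 0.5
```

Bolt a holds at the tip height of 55.7 mm under 11–20 N, so it is tight. On to b, more gently.

```bash
python3 -m pendant '[0,0,0,-0.022,0,0,-1,0,0,0,-0.022,0,0,-1]'; python3 -c "
from h import *
st();go(loc('b',-30,0,68+97.2),-1)"
```

```text
time: 2.35
ee_pos: [539.9, -266.6, 177.9]
ee_rot: [0.092, 0.7, -0.092, 0.702]
ft_force: [1.1, 0.5, 1.0]
width: 0.5
t 2.35 pos [ 539.9 -266.6  177.9] tipz 80.7 f [1.06 0.52 1.04] w 0.5
yaw -1 rot [-1.392e+01  2.200e-01  1.000e-02] shift [ 0.0125  0.1806 -0.0608] rows 5.0 j1 -0.52 j6 -0.26
yaw 179 rot [ 1.6608e+02  1.0000e-02 -3.1000e-01] shift [ 0.0125  0.1806 -0.0608] rows 24.0 j1 -0.52 j6 -0.26
```

```bash
python3 -m pendant '[-14,0,0,0,0.1806,-0.0608,-1,-14,0,0,0,0.1806,-0.0608,-1,-14,0,0,0,0.1806,-0.0608,-1,-14,0,0,0,0.1806,-0.0608,-1,-14,0,0,0.0125,0.1806,-0.0608,-1,-14,0,0,0.0125,0.1806,-0.0608,-1,-14,0,0,0.0125,0.1806,-0.0608,-1]';python3 -c "
from h import *
st();go(loc('b',-30,0,57+97.2),-1)"
```

```text
time: 2.93
ee_pos: [527.4, -75.7, 164.6]
ee_rot: [0.005, 0.706, -0.005, 0.708]
ft_force: [-0.3, -0.4, -0.4]
width: 0.4
t 2.93 pos [527.4 -75.7 164.6] tipz 67.4 f [-0.27 -0.4  -0.37] w 0.4
yaw -1 rot [0.18 0.16 0.03] shift [ 0.0104 -0.0006  0.0003] rows 1.0 j1 -0.21 j6 -0.2
yaw 179 rot [-1.7982e+02 -5.0000e-02  2.5000e-01] shift [ 0.0104 -0.0006  0.0003] rows 26.0 j1 -0.21 j6 -0.2
```

```bash
python3 -m pendant '[0,0,0,0.006,0,0,-1,0,0,0,0.010,0,0,-1,0,0,0,0.011,0,0,-1,0,0,0,0.012,0,0,-1]';  python3 -m pendant '[0,0,0,0.001,0,0,-1,0,0,0,0.001,0,0,-1]'
```

```text
time: 3.27
ee_pos: [527.3, -76.6, 152.3]
ee_rot: [0.005, 0.706, -0.006, 0.708]
ft_force: [-1.0, -0.7, 1.8]
width: 0.5
time: 3.43
ee_pos: [527.4, -77.1, 151.2]
ee_rot: [0.006, 0.706, -0.006, 0.708]
ft_force: [0.2, -0.1, -0.8]
width: 0.4
```

```bash
python3 -m pendant '[0,0,0,0.001,0,0,-1,0,0,0,0.002,0,0,-1]';  python3 -m pendant '[0,0,0,0.001,0,0,-1,0,0,0,0.002,0,0,-1]'; python3 -m pendant '[0,0,0,0.001,0,0,-1,0,0,0,0.001,0,0,-1]'
```

```text
time: 3.6
ee_pos: [527.4, -77.2, 149.3]
ee_rot: [0.006, 0.706, -0.006, 0.708]
ft_force: [-0.2, -0.6, 2.2]
width: 0.4
time: 3.77
ee_pos: [527.4, -77.2, 147.2]
ee_rot: [0.006, 0.706, -0.006, 0.708]
ft_force: [-0.2, 0.4, 2.9]
width: 0.4
time: 3.93
ee_pos: [527.4, -77.2, 146.2]
ee_rot: [0.006, 0.706, -0.006, 0.708]
ft_force: [-1.5, 1.4, 2.9]
width: 0.1
```

```bash
python3 -m pendant '[0,0,0,0.001,0,0,-1,0,0,0,0.001,0,0,-1]'; python3 -m pendant '[0,0,0,-0.04,0,0,-0.1,0,0,0,-0.08,0,0,-0.1,0,0,0,-0.08,0,0,-0.1]';python3 -c "
from h import *
st();go(loc('f',0,0,130+97.2),15.7)"
```

```text
time: 4.1
ee_pos: [527.5, -77.1, 145.6]
ee_rot: [0.005, 0.706, -0.006, 0.708]
ft_force: [-4.1, 0.9, 9.5]
width: 0.6
time: 4.35
ee_pos: [529.1, -77.5, 232.4]
ee_rot: [0.005, 0.703, -0.007, 0.711]
ft_force: [0.7, 0.1, 1.6]
width: 17.2
t 4.35 pos [529.1 -77.5 232.4] tipz 135.2 f [0.71 0.1  1.57] w 17.2
yaw 15.7 rot [-16.62   0.68   0.26] shift [ 0.0038  0.444  -0.0208] rows 11.0 j1 -0.21 j6 -0.2
yaw 195.7 rot [163.37   0.37  -0.98] shift [ 0.0038  0.444  -0.0208] rows 23.0 j1 -0.21 j6 -0.2
```

Bolt b followed the tip down 7 mm at only 2–3 N before it bottomed, so b is the loose one. Next, the clamp.

```bash
python3 -m pendant '[-16.6,0.7,0.3,0.0038,0.444,-0.0208,0.3,-16.6,0.7,0.3,0.0038,0.444,-0.0208,0.3,-16.6,0.7,0.3,0.0038,0.444,-0.0208,0.3,-16.6,0.7,0.3,0.0038,0.444,-0.0208,0.3,-16.6,0.7,0.3,0.0038,0.444,-0.0208,0.3,-16.6,0.7,0.3,0.0038,0.444,-0.0208,0.3,-16.6,0.7,0.3,0.0038,0.444,-0.0208,0.3,-16.6,0.7,0.3,0.0038,0.444,-0.0208,0.3,-16.6,0.7,0.3,0.0038,0.444,-0.0208,0.3,-16.6,0.7,0.3,0.0038,0.444,-0.0208,0.3,-16.6,0.7,0.3,0.0038,0.444,-0.0208,0.3,-16.6,0.7,0.3,0.0038,0.444,-0.0208,0.3,-16.6,0.7,0.3,0.0038,0.444,-0.0208,0.3]';python3 -c "
from h import *
st();go(loc('f',0,0,65+97.2),15.7)
for n in('side','top'): cv2.imwrite(f'pics/{n}1.png',robot.grab_frame(n)[:,:,::-1])
s=cv2.imread('pics/side1.png')[230:384,120:300];t=cv2.imread('pics/top1.png')[160:260,60:180]
cv2.imwrite('pics/g1.png',np.hstack([cv2.resize(s,None,fx=2.2,fy=2.2),cv2.resize(t,None,fx=3,fy=3.388)[:338]]))
"
```

```text
time: 5.43
ee_pos: [515.1, 367.9, 226.3]
ee_rot: [-0.097, 0.701, 0.097, 0.7]
ft_force: [0.4, -0.3, 0.5]
width: 60.9
t 5.43 pos [515.1 367.9 226.3] tipz 129.1 f [ 0.37 -0.34  0.49] w 60.9
yaw 15.7 rot [ 0.1  -0.05 -0.03] shift [ 0.0641 -0.0012  0.0003] rows 2.0 j1 0.56 j6 0.29
yaw 195.7 rot [-1.799e+02  4.000e-02 -8.000e-02] shift [ 0.0641 -0.0012  0.0003] rows 26.0 j1 0.56 j6 0.29Traceback (most recent call last):
  File "<string>", line 6, in <module>
    cv2.imwrite('pics/g1.png',np.hstack([cv2.resize(s,None,fx=2.2,fy=2.2),cv2.resize(t,None,fx=3,fy=3.388)[:338]]))
                              ~~~~~~~~~^^^^^^^^^^^^^^^^^^^^^^^^^^^^^^^^^^^^^^^^^^^^^^^^^^^^^^^^^^^^^^^^^^^^^^^^^^^
    return _nx.concatenate(arrs, 1, dtype=dtype, casting=casting)
           ~~~~~~~~~~~~~~~^^^^^^^^^^^^^^^^^^^^^^^^^^^^^^^^^^^^^^^
ValueError: all the input array dimensions except for the concatenation axis must match exactly, but along dimension 0, the array at index 0 has size 339 and the array at index 1 has size 338
```

```bash
python3 -c "
import cv2
s=cv2.imread('pics/side1.png')[200:384,100:320]
cv2.imwrite('pics/g1.png',cv2.resize(s,None,fx=3.2,fy=3.2)*1)"
```

```text
(no output)
```

View pics/g1.png

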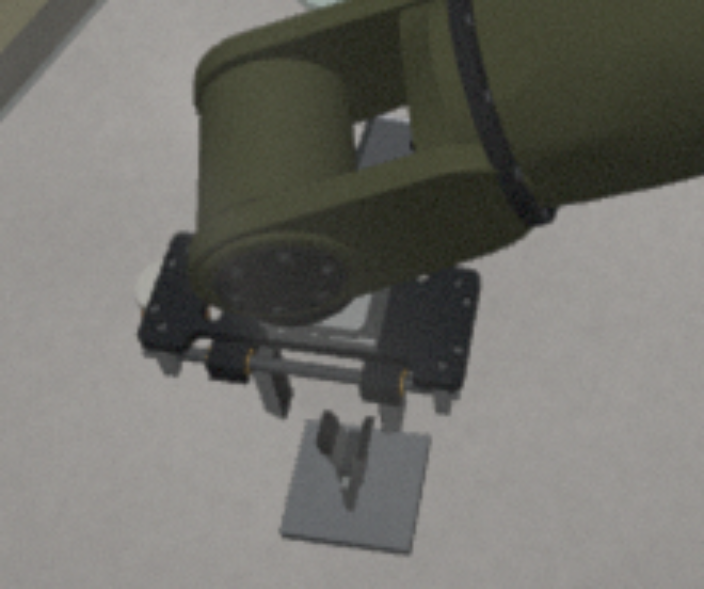

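The side view shows the fingers (crop px 280,400 and 393,415) straddling the clamp handles (327,415 and 368,420) centrally. I'll descend and squeeze.

```bash
python3 -m pendant '[0,0,0,0.035,-0.0012,0,0.3,0,0,0,0.0641,-0.0012,0,0.3,0,0,0,0.0641,-0.0012,0,0.3,0,0,0,0.0641,-0.0012,0,0.3]';  python3 -m pendant '[0,0,0,0,0,0,-0.3,0,0,0,0,0,0,-0.5,0,0,0,0,0,0,-1,0,0,0,0,0,0,-1,0,0,0,0,0,0,-1,0,0,0,0,0,0,-1,0,0,0,0,0,0,-1,0,0,0,0,0,0,-1]';python3 -c "
from h import *
st();go(loc('f',0,0,65+97.2),15.7)
for n in('side',): cv2.imwrite(f'pics/{n}2.png',robot.grab_frame(n)[:,:,::-1])
cv2.imwrite('pics/g2.png',cv2.resize(cv2.imread('pics/side2.png')[270:384,120:280],None,fx=4,fy=4))
"
```

```text
time: 5.87
ee_pos: [516.1, 363.8, 162.4]
ee_rot: [-0.096, 0.702, 0.096, 0.7]
ft_force: [0.7, 0.1, 0.4]
width: 60.9
time: 6.53
ee_pos: [516.6, 364.2, 164.1]
ee_rot: [-0.096, 0.701, 0.096, 0.701]
ft_force: [0.4, -0.5, 8.7]
width: 14.7
t 6.53 pos [516.6 364.2 164.1] tipz 66.9 f [ 0.4  -0.49  8.71] w 14.7
yaw 15.7 rot [-0.11 -0.   -0.02] shift [ 0.0019  0.0028 -0.0002] rows 1.0 j1 0.56 j6 0.28
yaw 195.7 rot [ 1.7989e+02 -4.0000e-02  1.0000e-02] shift [ 0.0019  0.0028 -0.0002] rows 26.0 j1 0.56 j6 0.28
```

View pics/g2.png

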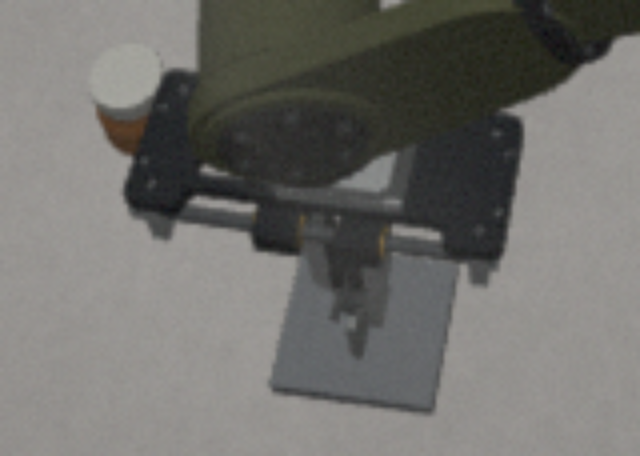

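The fingers have stopped at 14.7 mm, so the clamp is fully squeezed (15 mm expected). I'll lift it off the fin.

```bash
python3 -m pendant '[0,0,0,-0.01,0,0,-1,0,0,0,-0.02,0,0,-1,0,0,0,-0.035,0,0,-1,0,0,0,-0.055,0,0,-1,0,0,0,-0.08,0,0,-1,0,0,0,-0.08,0,0,-1]';python3 -c "
from h import *
st();go(loc('b',-80,0,240),-1)
for n in('side',): cv2.imwrite(f'pics/{n}3.png',robot.grab_frame(n)[:,:,::-1])
cv2.imwrite('pics/g3.png',cv2.resize(cv2.imread('pics/side3.png')[250:384,100:280],None,fx=4,fy=4))
"
```

```text
time: 7.08
ee_pos: [517.5, 364.7, 250.1]
ee_rot: [-0.095, 0.698, 0.097, 0.703]
ft_force: [0.3, 0.6, 0.6]
width: 14.7
t 7.08 pos [517.5 364.7 250.1] tipz 152.9 f [0.32 0.59 0.57] w 14.7
yaw -1 rot [16.59  0.39 -0.21] shift [ 0.0079 -0.4134 -0.1567] rows 11.0 j1 0.56 j6 0.28
yaw 179 rot [-163.41    0.3     0.56] shift [ 0.0079 -0.4134 -0.1567] rows 23.0 j1 0.56 j6 0.28
```

View pics/g3.png

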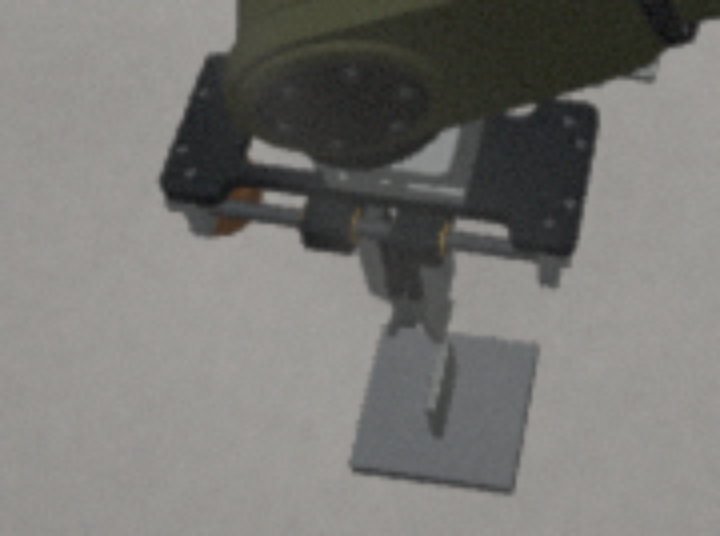

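The fin is bare (crop px 440,390) and the clamp hangs between the fingers (415,300). Now to ear b.

```bash
python3 -m pendant '[16.6,0.4,-0.2,0.0079,-0.4134,-0.1567,-1,16.6,0.4,-0.2,0.0079,-0.4134,-0.1567,-1,16.6,0.4,-0.2,0.0079,-0.4134,-0.1567,-1,16.6,0.4,-0.2,0.0079,-0.4134,-0.1567,-1,16.6,0.4,-0.2,0.0079,-0.4134,-0.1567,-1,16.6,0.4,-0.2,0.0079,-0.4134,-0.1567,-1,16.6,0.4,-0.2,0.0079,-0.4134,-0.1567,-1,16.6,0.4,-0.2,0.0079,-0.4134,-0.1567,-1,16.6,0.4,-0.2,0.0079,-0.4134,-0.1567,-1,16.6,0.4,-0.2,0.0079,-0.4134,-0.1567,-1,16.6,0.4,-0.2,0.0079,-0.4134,-0.1567,-1,16.6,0.4,-0.2,0.0079,-0.4134,-0.1567,-1,16.6,0.4,-0.2,0.0079,-0.4134,-0.1567,-1]';python3 -c "
from h import *
st();go(loc('b',-80,0,200),-1)
for n in('side',): cv2.imwrite(f'pics/{n}4.png',robot.grab_frame(n)[:,:,::-1])
cv2.imwrite('pics/g4.png',cv2.resize(cv2.imread('pics/side4.png')[130:250,220:380],None,fx=5,fy=5))
print(proj('side',loc('b',-80,0,55)))
"
```

```text
time: 8.22
ee_pos: [477.0, -76.6, 237.8]
ee_rot: [0.007, 0.708, -0.007, 0.706]
ft_force: [-0.7, 0.4, -1.1]
width: 14.5
t 8.22 pos [477.  -76.6 237.8] tipz 140.6 f [-0.73  0.36 -1.08] w 14.5
yaw -1 rot [-0.15 -0.17  0.05] shift [0.0378 0.0012 0.0008] rows 1.0 j1 -0.23 j6 -0.21
yaw 179 rot [1.7985e+02 8.0000e-02 2.6000e-01] shift [0.0378 0.0012 0.0008] rows 26.0 j1 -0.23 j6 -0.21
[297.54859378 203.63470245]
```

View pics/g4.png

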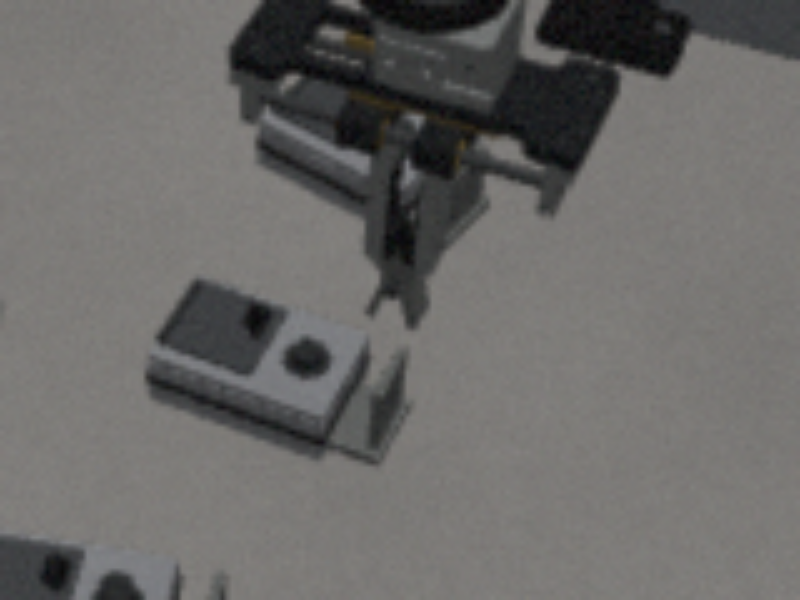

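```bash
python3 -c "
from h import *
print(proj('side',(477,-76.6,105)),proj('side',(487,-76.6,105)),proj('side',(467,-76.6,105)))
im=cv2.imread('pics/side4.png')
c=cv2.resize(im[180:225,275:320],None,fx=12,fy=12,interpolation=cv2.INTER_CUBIC);c=np.clip(c*1.8,0,255).astype(np.uint8)
for P in [loc('b',-80,20,55),loc('b',-80,-20,55),loc('b',-80,20,8),loc('b',-80,-20,8)]:
    q=(proj('side',P)-[275,180]+.5)*12;cv2.circle(c,tuple(int(v) for v in q),4,(0,0,255),-1)
for dx in(-10,10):
  for dy in(-11,11):
    q=(proj('side',(477+dx,-76.6+dy,105))-[275,180]+.5)*12;cv2.circle(c,tuple(int(v) for v in q),4,(0,255,0),-1)
cv2.imwrite('pics/g5.png',c)"
```

```text
[299.21622577 191.43084515] [295.74151328 190.32593585] [302.7089184  192.54147188]
```

View pics/g5.png

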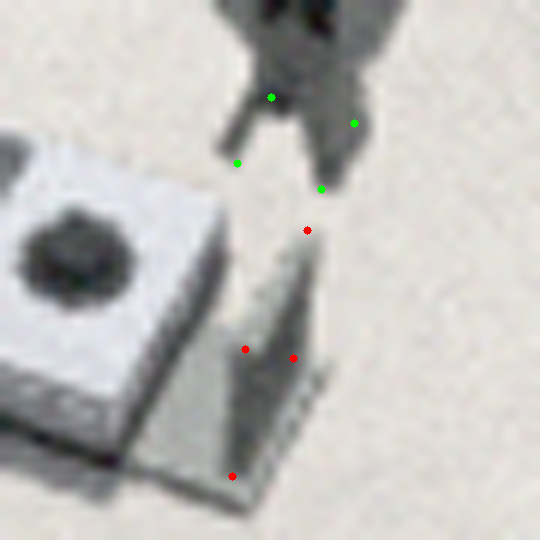

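The jaw tips (crop px 225,152 and 325,188) and the ear's top edge agree with prediction to about 1 mm. I'll lower the clamp.

```bash
python3 -m pendant '[0,0,0,0.02,0.001,0.001,-1,0,0,0,0.04,0.001,0.001,-1,0,0,0,0.055,0.001,0.001,-1,0,0,0,0.064,0.001,0.001,-1,0,0,0,0.067,0.001,0.001,-1]'
```

```text
time: 8.68
ee_pos: [477.7, -73.6, 169.6]
ee_rot: [0.006, 0.709, -0.006, 0.705]
ft_force: [0.5, -0.0, -1.2]
width: 14.5
```

```bash
python3 -m pendant '[0,0,0,0.003,0,0,-1,0,0,0,0.005,0,0,-1,0,0,0,0.005,0,0,-1]'; python3 -m pendant '[0,0,0,0.001,0,0,-1,0,0,0,0.001,0,0,-1]'
```

```text
time: 8.93
ee_pos: [477.8, -73.4, 164.8]
ee_rot: [0.006, 0.709, -0.006, 0.705]
ft_force: [-0.5, 0.2, -0.8]
width: 14.3
time: 9.1
ee_pos: [478.0, -73.4, 164.2]
ee_rot: [0.006, 0.708, -0.006, 0.706]
ft_force: [0.2, -0.0, -0.1]
width: 14.5
```

```bash
python3 -m pendant '[0,0,0,0.001,0,0,-1,0,0,0,0.002,0,0,-1]'; python3 -m pendant '[0,0,0,0.001,0,0,-1,0,0,0,0.001,0,0,-1]'
```

```text
time: 9.27
ee_pos: [478.2, -73.4, 163.8]
ee_rot: [0.006, 0.708, -0.006, 0.706]
ft_force: [-14.9, 3.7, 33.4]
width: 14.3
time: 9.43
ee_pos: [478.1, -73.4, 164.0]
ee_rot: [0.006, 0.708, -0.006, 0.706]
ft_force: [-7.7, 2.1, 15.0]
width: 14.8
```

The barrel has bottomed at TCP 164 mm, as calculated, with 15 N of contact. I'll let go.

```bash
python3 -m pendant '[0,0,0,0,0,0,-0.5,0,0,0,0,0,0,-0.3,0,0,0,0,0,0,0,0,0,0,0,0,0,0.1,0,0,0,0,0,0,0.1]'; python3 -m pendant '[0,0,0,-0.01,0,0,0.1,0,0,0,-0.03,0,0,0.1,0,0,0,-0.06,0,0,0.1,0,0,0,-0.09,0,0,0.1,0,0,0,-0.09,0,0,0.1]';python3 -c "
from h import *
st();
for n in('side','top'): cv2.imwrite(f'pics/{n}6.png',robot.grab_frame(n)[:,:,::-1])
im=cv2.imread('pics/side6.png')
c=cv2.resize(im[165:230,240:330],None,fx=8,fy=8,interpolation=cv2.INTER_CUBIC);c=np.clip(c*1.6,0,255).astype(np.uint8)
for P in [loc('b',-80,0,59),loc('b',-63.5,2,95),loc('b',-96.5,2,95)]:
    q=(proj('side',P)-[240,165]+.5)*8;cv2.circle(c,tuple(int(v) for v in q),3,(0,0,255),-1)
cv2.imwrite('pics/g6.png',c)"
```

```text
time: 9.85
ee_pos: [478.2, -73.5, 164.0]
ee_rot: [0.006, 0.708, -0.006, 0.706]
ft_force: [-0.7, -0.1, 0.1]
width: 44.6
time: 10.27
ee_pos: [479.8, -73.7, 260.0]
ee_rot: [0.005, 0.705, -0.007, 0.709]
ft_force: [1.0, -0.2, -0.4]
width: 51.3
t 10.27 pos [479.8 -73.7 260. ] tipz 162.8 f [ 1.05 -0.2  -0.41] w 51.3
```

View pics/g6.png

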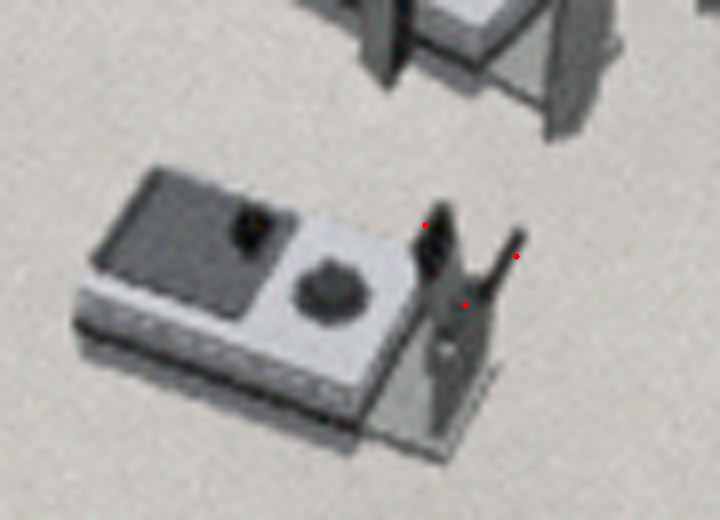

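The clamp sits on ear b (crop px 455,320), handles at (440,210) and (520,235), where a fully home clamp should project. Next, the tab of cap b with the jaws turned across it.

```bash
python3 -c "
from h import *
go(loc('b',2,0,85+97.2),89)"
```

```text
yaw 89 rot [-8.996e+01 -6.000e-02  5.000e-02] shift [ 0.0731 -0.002   0.0811] rows 13.0 j1 -0.23 j6 -0.21
yaw 269 rot [9.004e+01 5.000e-02 6.000e-02] shift [ 0.0731 -0.002   0.0811] rows 13.0 j1 -0.23 j6 -0.21
```

```bash
python3 -m pendant '[-90,0,0,0.01,-0.002,0.081,-0.2,-90,0,0,0.01,-0.002,0.081,-0.2,-90,0,0,0.01,-0.002,0.081,-0.2,-90,0,0,0.01,-0.002,0.081,-0.2,-90,0,0,0.01,-0.002,0.081,-0.2,-90,0,0,0.01,-0.002,0.081,-0.2,-90,0,0,0.01,-0.002,0.081,-0.2,-90,0,0,0.01,-0.002,0.081,-0.2,-90,0,0,0.02,-0.002,0.081,-0.2,-90,0,0,0.02,-0.002,0.081,-0.2,-90,0,0,0.04,-0.002,0.081,-0.2,-90,0,0,0.06,-0.002,0.081,-0.2,-90,0,0,0.073,-0.002,0.081,-0.2,-90,0,0,0.073,-0.002,0.081,-0.2,-90,0,0,0.073,-0.002,0.081,-0.2]';python3 -c "
from h import *
st();go(loc('b',2,0,51+97.2),89)
for n in('side','top'): cv2.imwrite(f'pics/{n}7.png',robot.grab_frame(n)[:,:,::-1])
im=cv2.imread('pics/side7.png')
c=cv2.resize(im[150:230,235:325],None,fx=8,fy=7,interpolation=cv2.INTER_CUBIC);c=np.clip(c*1.6,0,255).astype(np.uint8)
cv2.imwrite('pics/g7.png',c)"
```

```text
time: 11.62
ee_pos: [559.3, -76.9, 181.4]
ee_rot: [-0.495, 0.506, 0.495, 0.504]
ft_force: [0.5, 0.5, -0.8]
width: 37.4
t 11.62 pos [559.3 -76.9 181.4] tipz 84.2 f [ 0.48  0.47 -0.79] w 37.4
yaw 89 rot [-0.11 -0.05 -0.13] shift [ 0.0332 -0.0005 -0.    ] rows 1.0 j1 -0.2 j6 -1.75
yaw 269 rot [ 1.7989e+02 -2.1000e-01  8.0000e-02] shift [ 0.0332 -0.0005 -0.    ] rows 26.0 j1 -0.2 j6 -1.75
```

View pics/g7.png

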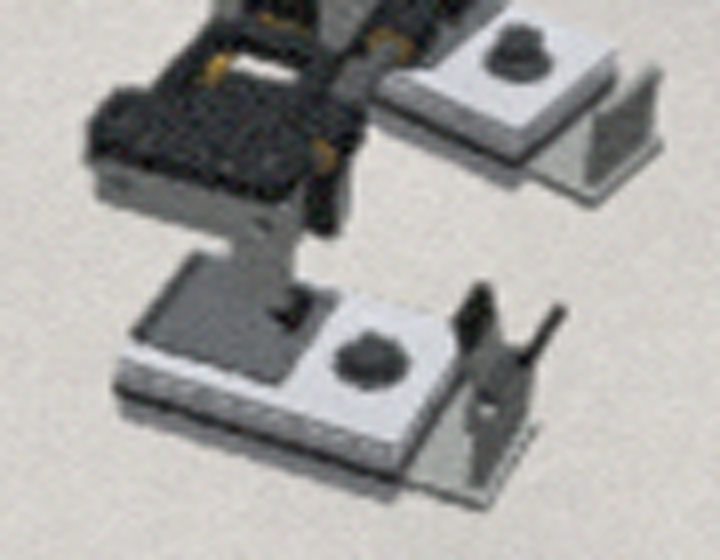

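```bash
python3 -m pendant '[0,0,0,0.02,-0.0005,0,-0.2,0,0,0,0.032,-0.0005,0,-0.2,0,0,0,0.0335,-0.0005,0,-0.2,0,0,0,0.0335,-0.0005,0,-0.2]'; python3 -m pendant '[0,0,0,0,0,0,-0.5,0,0,0,0,0,0,-0.6,0,0,0,0,0,0,-0.66,0,0,0,0,0,0,-0.7,0,0,0,0,0,0,-0.7]'
```

```text
time: 12.05
ee_pos: [560.1, -77.0, 149.1]
ee_rot: [-0.495, 0.505, 0.495, 0.505]
ft_force: [-0.2, -1.1, 0.1]
width: 37.5
time: 12.47
ee_pos: [560.2, -77.0, 149.5]
ee_rot: [-0.495, 0.505, 0.495, 0.505]
ft_force: [-0.7, -0.4, -0.4]
width: 14.2
```

```bash
python3 -m pendant '[0,0,0,0,0,0,-0.75,0,0,0,0,0,0,-0.75]';  python3 -m pendant '[0,0,0,0.0005,0,0,-1,0,0,0,0.0005,0,0,-1,0,0,0,0.0005,0,0,-1,0,0,0,0.0005,0,0,-1]'; python3 -c "
from h import *
st()"
```

```text
time: 12.63
ee_pos: [560.3, -77.4, 149.6]
ee_rot: [-0.495, 0.506, 0.494, 0.505]
ft_force: [-0.6, -4.7, -1.4]
width: 11.8
time: 12.97
ee_pos: [560.2, -77.5, 149.2]
ee_rot: [-0.495, 0.506, 0.494, 0.504]
ft_force: [-3.2, -1.4, 3.9]
width: 11.6
t 12.97 pos [560.2 -77.5 149.2] tipz 52.0 f [-3.2  -1.35  3.91] w 11.6
```

The grip is on the tab's ends (11.6 mm wide against 12 mm). I'll swing it along the hinge arc, checking half way.

```bash
python3 -m pendant '[0,0,0,-0.004,-0.0015,0,-1,0,0,0,-0.008,-0.004,0,-1,0,0,0,-0.012,-0.006,0,-1,0,0,0,-0.0155,-0.009,0,-1,0,0,0,-0.0185,-0.012,0,-1,0,0,0,-0.0215,-0.015,0,-1,0,0,0,-0.0215,-0.015,0,-1]'; python3 -c "
from h import *
st()
for n in('side',): cv2.imwrite(f'pics/{n}8.png',robot.grab_frame(n)[:,:,::-1])
im=cv2.imread('pics/side8.png')
c=cv2.resize(im[150:230,235:325],None,fx=8,fy=7,interpolation=cv2.INTER_CUBIC);c=np.clip(c*1.6,0,255).astype(np.uint8)
cv2.imwrite('pics/g8.png',c)"
```

```text
time: 13.55
ee_pos: [575.7, -77.8, 171.2]
ee_rot: [-0.496, 0.506, 0.494, 0.504]
ft_force: [-2.3, -5.0, -4.0]
width: 11.3
t 13.55 pos [575.7 -77.8 171.2] tipz 74.0 f [-2.27 -4.96 -3.96] w 11.3
```

View pics/g8.png

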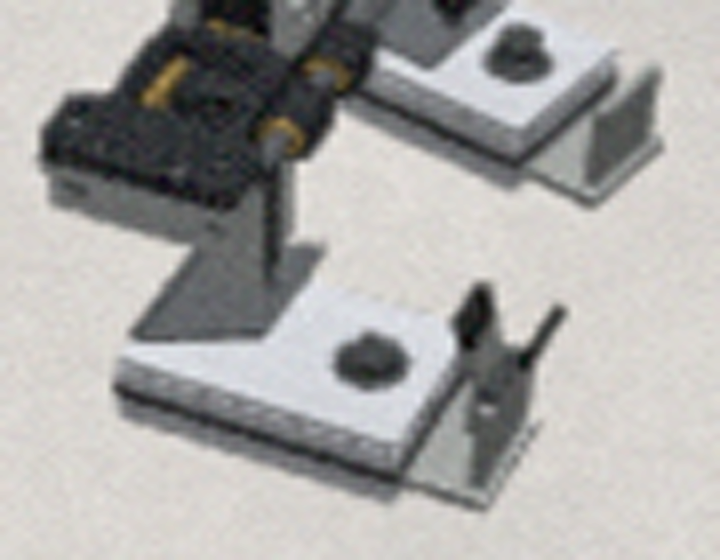

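The cap has risen about 30 degrees (free edge from (265,335) to (325,245) in the crop) and the clamp is still in place. On to 60.

```bash
python3 -m pendant '[0,0,0,-0.0027,-0.0035,0,-1,0,0,0,-0.005,-0.007,0,-1,0,0,0,-0.007,-0.011,0,-1,0,0,0,-0.0085,-0.015,0,-1,0,0,0,-0.010,-0.0195,0,-1,0,0,0,-0.011,-0.024,0,-1,0,0,0,-0.011,-0.024,0,-1,0,0,0,-0.011,-0.024,0,-1]'; python3 -c "
from h import *
st()
for n in('side','top'): cv2.imwrite(f'pics/{n}9.png',robot.grab_frame(n)[:,:,::-1])
im=cv2.imread('pics/side9.png')
c=cv2.resize(im[150:230,235:325],None,fx=8,fy=7,interpolation=cv2.INTER_CUBIC);c=np.clip(c*1.6,0,255).astype(np.uint8)
for th,col in((60,(0,0,255)),(50,(0,255,0)),(70,(255,0,0))):
  t=np.radians(th)
  for y in(-27,27):
    P=loc('b',50-56*np.cos(t)+2.5*np.sin(t),y,43+56*np.sin(t)+2.5*np.cos(t));q=(proj('side',P)-[235,150]+.5)*[8,7];cv2.circle(c,tuple(int(v) for v in q),3,col,-1)
cv2.imwrite('pics/g9.png',c)
s=robot.observe()
x=(s['ee_pos'][0]-560.2)-48;z=(s['ee_pos'][2]-149.2)+17.5;print('theta',160-np.degrees(np.arctan2(z,x)),np.hypot(x,z))"
```

```text
time: 14.27
ee_pos: [599.5, -78.5, 182.2]
ee_rot: [-0.496, 0.506, 0.494, 0.504]
ft_force: [-4.5, -5.9, -1.1]
width: 11.2
t 14.27 pos [599.5 -78.5 182.2] tipz 85.0 f [-4.48 -5.91 -1.14] w 11.2
theta 60.06786052483902 51.20731176313335
```

View pics/g9.png

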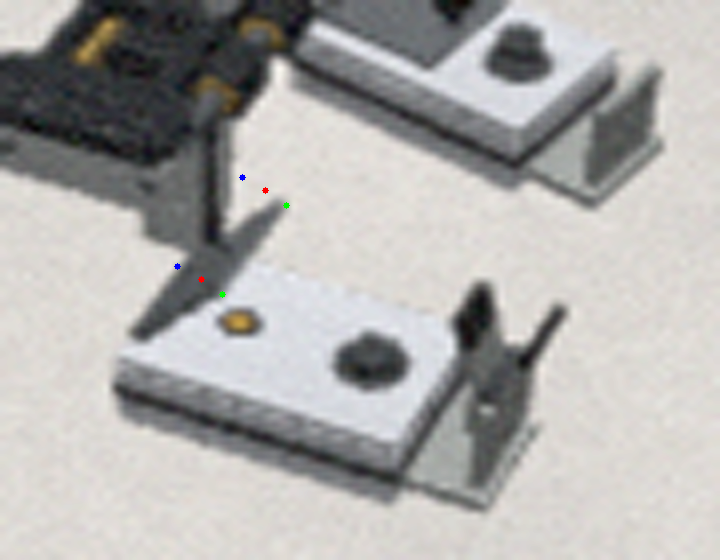

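```bash
python3 -c "
from h import *
for nm,(x0,y0,x1,y1) in {'side':(248,170,278,205),'top':(236,165,276,225)}.items():
  im=cv2.imread(f'pics/{nm}9.png');k=18 if nm=='side' else 10
  c=cv2.resize(im[y0:y1,x0:x1],None,fx=k,fy=k,interpolation=cv2.INTER_CUBIC);c=np.clip(c*1.6,0,255).astype(np.uint8)
  def dot(P,col):
    q=(proj(nm,P)-[x0,y0]+.5)*k;cv2.circle(c,tuple(int(v) for v in q),3,col,-1)
  for th,col in((60,(0,0,255)),(53,(0,255,0)),(67,(255,0,0))):
   t=np.radians(th)
   for y in(-27,27):
    for r in (0,56):
     for h in(-2.5,2.5): dot(loc('b',50-r*np.cos(t)+h*np.sin(t),y,43+r*np.sin(t)+h*np.cos(t)),col)
  for x in(-55,55):
   for y in(-35,35): dot(loc('b',x,y,40),(255,0,255))
  dot(loc('b',-30,0,49),(0,255,255))
  cv2.imwrite(f'pics/h9{nm}.png',c)
"
```

```text
(no output)
```

View pics/h9side.png

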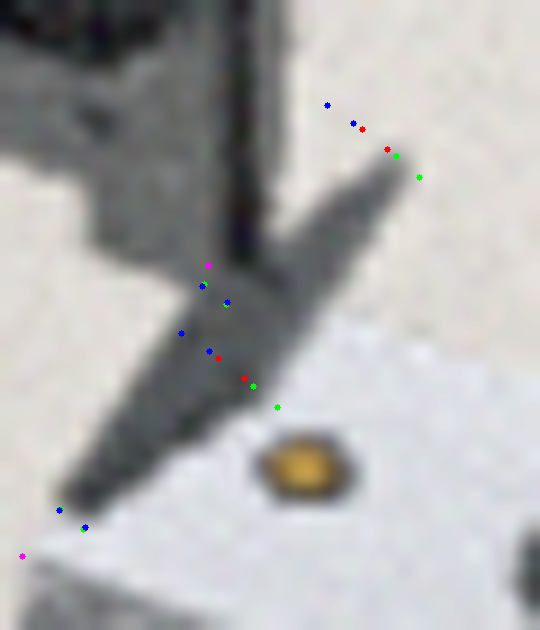

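View pics/h9top.png

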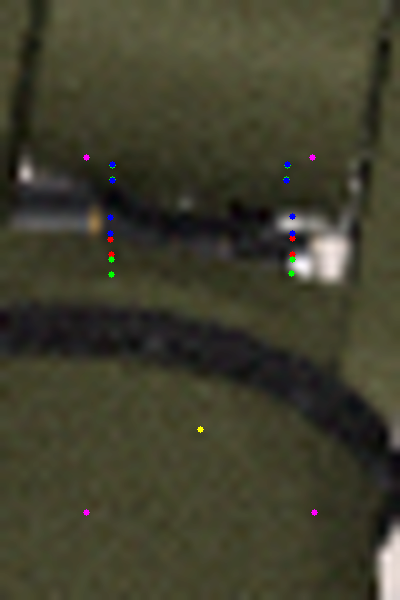

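The picture puts the cap at about 57 degrees and the arm's arc gives 60. I'll nudge it slightly further so both lie close to 60.

```bash
python3 -m pendant '[0,0,0,-0.0002,-0.001,0,-1,0,0,0,-0.0003,-0.002,0,-1,0,0,0,-0.0003,-0.002,0,-1,0,0,0,-0.0003,-0.002,0,-1,0,0,0,-0.0003,-0.002,0,-1]'; python3 -m pendant '[0,0,0,0,0,0,-1,0,0,0,0,0,0,-1,0,0,0,0,0,0,-1,0,0,0,0,0,0,-1,0,0,0,0,0,0,-1,0,0,0,0,0,0,-1,0,0,0,0,0,0,-1,0,0,0,0,0,0,-1,0,0,0,0,0,0,-1,0,0,0,0,0,0,-1]'; python3 -c "
from h import *
s=st()
x=(s['ee_pos'][0]-560.2)-48;z=(s['ee_pos'][2]-149.2)+17.5;print('theta',160-np.degrees(np.arctan2(z,x)),np.hypot(x,z))
cv2.imwrite('pics/side10.png',robot.grab_frame('side')[:,:,::-1])
im=cv2.imread('pics/side10.png')
cv2.imwrite('pics/g10.png',np.clip(cv2.resize(im[120:384,140:400],None,fx=2.2,fy=2.2,interpolation=2)*1.5,0,255).astype(np.uint8))"
```

```text
time: 14.78
ee_pos: [601.1, -78.6, 182.5]
ee_rot: [-0.495, 0.506, 0.494, 0.504]
ft_force: [-5.3, -4.4, -1.9]
width: 11.4
time: 15.62
ee_pos: [600.9, -78.6, 182.4]
ee_rot: [-0.495, 0.506, 0.495, 0.504]
ft_force: [-3.5, -4.0, -3.2]
width: 11.5
t 15.62 pos [600.9 -78.6 182.4] tipz 85.2 f [-3.53 -3.99 -3.18] w 11.5
theta 61.78529366803036 51.26193040071078
```

View pics/g10.png

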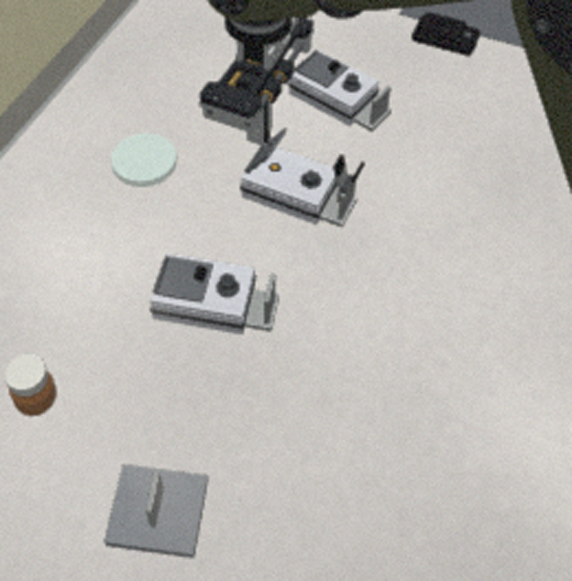

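The view shows cap b held open (crop px 265,150), the clamp home on ear b (345,185), caps a and c shut, and the dish, jar and mouse in their places. I'm handing in.

```bash
python3 -c "
from plant import robot
print(robot.job_done())"
```

```text
the job is handed in; nothing more can be done
None
```

The job is handed in: mount b has the loose bolt, the clamp marks its ear, and the arm is holding its cap open at about 60°.

- **Loose bolt:** Bolt a held firm under 11–20 N, harder than the light tap I intended. Bolt b sank 7 mm at 2–3 N and bottomed there, so I didn't tap bolt c.
- **Clamp:** It came off the fin fully squeezed (14.7 mm over the handles). I pressed it down over ear b until the barrel bottomed where calculated, with a brief peak of about 33 N, then 15 N. In the pictures it sits where a fully home clamp should, to within about 1 pixel (3 mm).
- **Cap:** I gripped the tab by its ends. The arm's position puts the final opening at 61.8°. The picture disagreed: before a last nudge of about 2° it showed roughly 57° against the arm's 60°, so the true angle is about 59–62°. After the nudge the hold stayed steady for about 0.8 s with only a few newtons on the wrist.
- **Everything else:** The last picture shows caps a and c shut, and the dish, jar and mouse not visibly moved. I checked those by eye, not by measuring. The clock read 15.6 s just before I handed in.

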